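# Open the push-and-turn tablet bottle

## Robot

A 6-joint arm with a two-finger parallel gripper is mounted at the origin on the work surface. World frame = base frame: x ahead of the robot, y to its left, z up, the work surface at z = 0. Lengths are in mm, angles in degrees, forces in N, time in s.
With the tool pointing down it reaches from about 300 to 850 mm from the base axis. Payload 4.2 kg.
Tool frame: the origin (TCP) lies at the very end of the fingers, on their centre line; the grasp point (between the pads) lies 19 mm behind it; x points along the fingers, y is the direction in which the jaws open and shut, and the axes are right-handed (so a half turn about x gives the same grasp; the last joint's range is limited). The gripper opens to 91 mm and grips with 3 to 60 N. Pads are 32 mm wide; open, the fingers measure 118 mm over their backs; the gripper's body (76 mm by 178 mm) begins 60 mm behind the grasp point.
Start: joints at [67.895, 18.312, 89.639, -0, 72.044, -1.146], TCP at [205.679, 536.972, 213.976] pointing down, gripper open.
Joint ranges: [-177.97, 177.97], [-48.28, 115.42], [12.27, 149.76], [-77.06, 257.06], [2.81, 150.46], [-146.56, 146.56]. Speed limits (degrees/s): [147.25, 147.25, 180, 180, 180, 180].

## Interface

Orientations are given as [roll, pitch, yaw] about the fixed x, y, z axes, in that order (R = Rz(yaw) Ry(pitch) Rx(roll)).
In Python, from workcell import sensors, grab_frame, job_done, finder gives the robot as it stands.
- The arm moves only by the tool play_rows, never from a script. Its argument "motion" is a list of rows, each a list of 5 numbers: the shift along the world's x, y, z in m, then the turn about the world's z in rad, then the opening, from 0 (shut) to 1 (fully open). In form: [[tx, ty, tz, roll, fingers], ...]. A call has exactly 8 rows; each row is the pose to reach, as a shift and turn from the pose commanded when the call began; what a row does not reach only later rows make up. A row lasts 1/12 s, in which the tool goes at most 41.7 mm and 7.16 degrees, less where a joint would pass 70% of its speed; a pose out of reach is approached as far as the arm can. A call with a gripper value outside its range is refused whole. The fingers move at their own pace and stop on an object; "squeeze" is the grip in N (left out, the last holds). Time passes only in rows, so rows that repeat a pose let the fingers close, or fill a call up. It gives the time, the measured TCP pose, the force and the opening at its end, in the units of the state.
- sensors.state(): the state, without advancing time (a new reading comes with each control period).
- grab_frame(name): name is "side" or "top" or "wrist"; returns a dict with "img" (480x640x3 uint8, blue, green, red), "fx", "fy", "cx", "cy" (pixels), "k1" (the pictures are not rectified: a ray, as slopes to the right and down, at radius r is drawn at 1 + k1 r^2 times it, then the intrinsics apply), "rvec" (rotation vector, rad) and "tvec" (3), from world to camera coordinates, as OpenCV has them; the wrist camera has in their place "tool_from_camera" (4x4, takes a point from camera to tool coordinates, whose origin is the TCP and whose axes are the tool frame's). Camera axes: x right, y down, z forward; pixel columns grow to the right and rows downward; lengths in mm; the calibration is good to about 2 mm. A picture is of the moment at which its call begins: read the wrist's pose just before it. There is no depth.
- job_done(): hands the job in, once; it reports no verdict.
Trained networks look in a picture, given as the dict that the camera call returned (one of the last four; its "shot" number tells which), for a name from the list of things; names that differ only in an ending like _2 or _b are one class to them, and where a whole thing is asked for, a point or a joint stands for the part that bears it (a point fixed in the world has none). Each returns a list of dicts, best first, with "conf" (0 to 1); they miss things now and then, are a little off and sometimes report something else, mostly with a low value. They report only what shows in the picture. A call takes as long as a camera call. They do not tell look-alikes from the thing itself.
- finder.spot_in(picture, label): "point" ([column, row] in pixels, amid what is visible of it).
- finder.spot_point(picture, label): "point" ([column, row] in pixels: a listed point, or the origin of a listed thing).
The state is a dict: "time_s": time; "qpos": joint angles; "qvel": joint speeds; "effort": joint torques, N m; "ee_pos": TCP position; "ee_rot": TCP orientation; "force": force on the tool from outside, world axes, zero at the start; "torque": the same for the moment, N m; "gripper_width": finger opening in mm.
Only numpy, scipy, OpenCV 4.12 (cv2) and the standard library are available. Lean on these libraries where they do the work, as an engineer would, in place of code of your own. Each camera call takes 0.05 s, during which the arm holds its last target.

## Task

Open the square bottle of water-pan tablets that stands in the steel clamp: press its child-resistant cap down and, keeping it pressed, turn it counter-clockwise (seen from above) past its catch, then lift the cap off. Set the cap down in the shallow tray without dropping it, flat and top up, and leave the bottle standing in its clamp and the other things on the shelf where they are.

Things in the scene. Friction and masses are not known exactly. Their poses are not given: they have to be found in the camera images.
- cap_center (a point): Centre of the cap (on its axis, half-way up), z up. White ribbed round cap, 56 mm across, 35 mm tall, hollow, loose (45 g); the only wide cap here, on the square bottle. Below it 11 mm of bare neck, then the bottle's shoulders. Grip it across the ribs with 30 N or more, in its upper half, so that the fingertips do not stand below its underside when it is set down.
- cap_top (a point): Centre of the cap's top, 17.5 mm above its centre; press here or through the grip. The cap must go 3.5 mm down, best 4 to 5 mm, to free its ratchet teeth: its spring resists with 3 N at first, 7.5 N at 3.5 mm and 10 N at 5.5 mm, a hard stop. Not pressed, it is locked: it turns only 2 or 3 degrees and takes the bottle along when lifted.
- cap: The same cap; origin at the centre of its underside, z up. Held down it turns counter-clockwise from above (+ about z). Between 40 and 85 degrees of turn (best 60; firm stop at 90) its three ledges are clear of the neck's lugs and it lifts straight off; raise it 35 mm to clear the neck. Side play on the neck 1.2 mm.
- bottle_mouth (a point): Centre of the bottle's open mouth, hidden in the cap at the start; z up. Square amber bottle, 64 x 64 mm, shoulders from 90 to 101 mm, neck 36 mm in diameter, rim 137 mm above its underside; loose, about 0.35 kg, its label plain. It stands in the clamp with 1 mm of play a side, so that it cannot turn, and can be lifted out upwards.
- clamp_floor (a point): Centre of the floor (3 mm above the shelf) of the bottle clamp: a square steel pocket with walls 3 mm thick and 72 x 72 mm outside, 42 mm high above the floor, on a foot plate 112 x 84 mm bolted to the shelf; x and y along its walls, z up. It does not move.
- tray: Shallow open tray of plain grey plastic, 200 mm (its x) by 160 mm (its y), 18 mm high, walls and floor 3 mm thick; origin at the centre of its underside, z up; 0.7 kg, loose. Its inner floor lies 3 mm above the origin.
- dish_box: Clear plastic box with lid and small culture dishes inside, 144 x 109 x 58 mm; origin at the centre of its underside. Not to be disturbed.
- spring_clip: Steel spring clip lying on the shelf, about 60 x 30 x 24 mm; origin near its middle, on the underside. Not to be disturbed.
- round_bottle: Round clear bottle with a narrow screw cap, 70 mm in diameter, 159 mm tall; origin at the centre of its underside. Not to be disturbed.
- dish_stack: Stack of four round culture dishes, 92 mm in diameter, 60 mm high; origin at the centre of its underside. Not to be disturbed.
There are look-alikes about, which are no part of the job. Of the things that look like the cap, the smaller one is meant. Leave any yellow look-alike of the part that bears bottle_mouth alone.

How it is judged (in metres and radians):
On the way, in this order (a step that is already met when the one before it is completed fails the run):
1. the cap is pressed down against its spring (at least 2.5 mm below where it sat) (z of cap_center in the frame of bottle_mouth below -0.01 m), for 0.05 s.
2. still on the neck, the cap is turned by more than 0.6 rad (angle between the x axis of cap_center and the x axis of bottle_mouth, either way round above 0.6 rad and z of cap_center in the frame of bottle_mouth below 0 m), for 0.05 s.
3. the cap is lifted clear of the bottle's mouth, the bottle staying in its clamp (z of cap_center in the frame of bottle_mouth above 0.018 m and distance between bottle_mouth and clamp_floor below 0.154 m), for 0.1 s.
At the end, for the whole second after the job is handed in: The cap lies at rest and flat on the floor of the tray, top up (within 7 degrees), wholly inside its walls; the tray is level, and the open bottle stands upright (within 4.5 degrees) on the floor of its clamp (within 5 mm) (x of cap_center in the frame of tray between -0.071 and 0.071 m and y of cap_center in the frame of tray between -0.051 and 0.051 m and z of cap_center in the frame of tray between 0.014 and 0.026 m and z of bottle_mouth in the frame of cap_center above 0.03 m and angle between cap_center's own z axis and vertical below 0.12 rad and linear speed of cap below 0.02 m/s and angle between tray's own z axis and vertical below 0.05 rad and angle between bottle_mouth's own z axis and vertical below 0.08 rad and distance between bottle_mouth and clamp_floor below 0.142 m and horizontal distance between bottle_mouth and clamp_floor below 0.01 m); the robot touches nothing.
It fails at once if the cap is dropped or thrown (faster than 0.7 m/s while no finger holds it) (linear speed of cap above 0.7 m/s and contact force between cap and the fingers below 0.1 N).
It fails at once if the bottle is pulled out of its clamp (raised by more than 30 mm) (distance between bottle_mouth and clamp_floor above 0.167 m).
It fails at once if a bystander is moved by more than 30 mm (distance of any of dish_box, spring_clip, round_bottle, dish_stack from where it was at the start of the episode above 0.03 m).
It also fails if it takes over 48 s, if anything falls off the work surface, if the arm or the gripper's body presses on something with over 40 N, if the wrist force passes 120 N, or if a joint passes its speed limit or range.

## Working session

There is one attempt and no reset: what is moved stays moved. The work goes in short steps, Python scripts to look and compute and a tool call to move; the robot and the scene stay as the last step left them, time stands still between calls to the robot, and variables do not carry over. Pictures are saved under pics/ and viewed, and the job is handed in when it is done.

Besides the shell and the picture viewer there is one more tool, called after "Emit:" as name([rows], argument=value, ...), one row to a line, values as JSON. play_rows: Moves the arm, as the interface text tells. Its arguments: {"type":"object","properties":{"motion":{"type":"array","items":{"type":"array","items":{"type":"number"}}},"squeeze":{"type":"number"}},"required":["motion"]}

```bash
mkdir -p pics; ls; cat > h.py <<'E'
import numpy as np, cv2, json
from workcell import sensors, grab_frame, job_done, finder
from scipy.spatial.transform import Rotation as R
def ray(f,px,state=None):
    px=np.array(px,float)
    d=np.array([(px[0]-f['cx'])/f['fx'],(px[1]-f['cy'])/f['fy']])
    u=d.copy()
    for _ in range(30): u=d/(1+f['k1']*(u@u))
    v=np.array([u[0],u[1],1.])
    if 'rvec' in f:
        M=cv2.Rodrigues(np.array(f['rvec'],float))[0]; t=np.array(f['tvec'],float).ravel()
        return -M.T@t, M.T@v
    T=np.array(f['tool_from_camera']); A=R.from_euler('xyz',state['ee_rot'],degrees=True).as_matrix()
    o=A@T[:3,3]+np.array(state['ee_pos']); return o, A@(T[:3,:3]@v)
def atz(f,px,z,state=None):
    o,d=ray(f,px,state); return o+d*(z-o[2])/d[2]
def tri(rays):
    A=np.zeros((3,3));b=np.zeros(3)
    for o,d in rays:
        d=d/np.linalg.norm(d);P=np.eye(3)-np.outer(d,d);A+=P;b+=P@o
    x=np.linalg.solve(A,b)
    res=[np.linalg.norm(np.cross(x-o,d/np.linalg.norm(d))) for o,d in rays]
    return x,res
def proj(f,p,state=None):
    if 'rvec' in f:
        M=cv2.Rodrigues(np.array(f['rvec'],float))[0]; c=M@np.array(p,float)+np.array(f['tvec'],float).ravel()
    else:
        T=np.array(f['tool_from_camera']); A=R.from_euler('xyz',state['ee_rot'],degrees=True).as_matrix()
        q=A.T@(np.array(p,float)-np.array(state['ee_pos'])); c=T[:3,:3].T@(q-T[:3,3])
    u=c[:2]/c[2]; u=u*(1+f['k1']*(u@u)); return [u[0]*f['fx']+f['cx'],u[1]*f['fy']+f['cy']]
E
cat > a.py <<'E'
from h import *
s=sensors.state(); print(s)
names=['cap_center','cap_top','bottle_mouth','clamp_floor','tray','dish_box','spring_clip','round_bottle','dish_stack']
for n in ['side','top','wrist']:
    f=grab_frame(n); cv2.imwrite(f'pics/{n}0.png',f['img'])
    print(n,f['fx'],f['k1'],f.get('tool_from_camera'))
    for l in names:
        try:
            for k in finder.spot_point(f,l)[:4]: print(l,np.round(k['point']),round(k['conf'],2), [np.round(atz(f,k['point'],z,s)) for z in ([0,122.5,140,3] if l in('cap_center','cap_top') else [0])])
        except Exception as e: print(l,e)
E
python3 a.py
```

```text
pics
{'time_s': 0.0, 'qpos': array([ 6.78969447e+01,  1.83512982e+01,  8.97050358e+01, -1.30600245e-03,
        7.20422197e+01, -1.14573533e+00]), 'qvel': array([ 0.07316018, -0.00829085,  0.02904984,  0.04321647, -0.1366327 ,
        0.04166613]), 'effort': array([ 1.75424437e-03, -4.12467098e+01, -2.31976998e+01,  7.28501240e-02,
        4.57580318e-02, -1.70894086e-04]), 'ee_pos': array([205.48320428, 536.51022419, 213.13298613]), 'ee_rot': array([ -90.42389948,   89.90143852, -111.38081572]), 'force': array([ 1.0260107 , -0.53203242,  0.01858264]), 'torque': array([0.02240145, 0.01647228, 0.02984527]), 'gripper_width': 91.24762881882269}
side 490.652059903395 -0.062280447531698695 None
cap_center [208. 240.] 0.63 [array([169., 353.,   0.]), array([204., 128., 122.]), array([209.,  96., 140.]), array([170., 348.,   3.])]
cap_center [306. 209.] 0.59 [array([495., 580.,   0.]), array([477., 317., 122.]), array([474., 280., 140.]), array([494., 573.,   3.])]
cap_top [208. 232.] 0.78 [array([164., 413.,   0.]), array([200., 178., 122.]), array([205., 144., 140.]), array([165., 407.,  
[... 1454 characters left out ...]
ound_bottle [502. 178.] 0.86 [array([ 657., -417.,    0.])]
dish_stack [200. 229.] 0.81 [array([510., 431.,   0.])]
wrist 401.7401056890304 0.015808384970302045 [[ 3.64114460e-04 -2.48800955e-01  9.68554568e-01 -1.69865408e+02]
 [ 9.99999711e-01 -5.56009675e-04 -5.18762813e-04  2.00788363e-02]
 [ 6.67594395e-04  9.68554477e-01  2.48800681e-01 -6.82471844e+01]
 [ 0.00000000e+00  0.00000000e+00  0.00000000e+00  1.00000000e+00]]
cap_center [ 98. 264.] 0.98 [array([179., 314.,   0.]), array([167., 393., 122.]), array([165., 404., 140.]), array([179., 316.,   3.])]
cap_top [ 82. 271.] 0.79 [array([179., 296.,   0.]), array([167., 381., 122.]), array([166., 393., 140.]), array([179., 298.,   3.])]
```

View pics/side0.png

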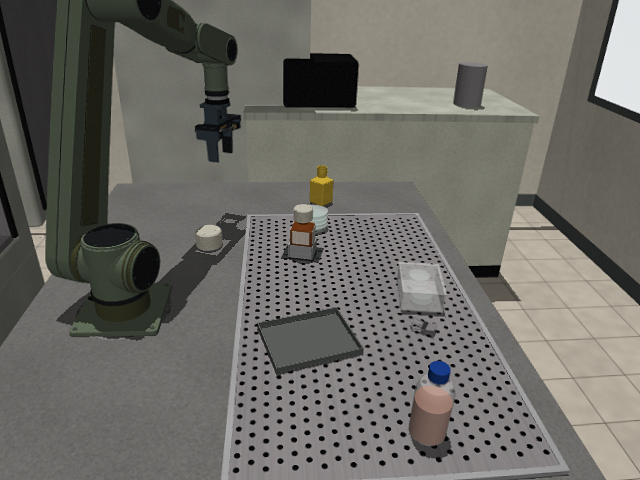

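View pics/top0.png

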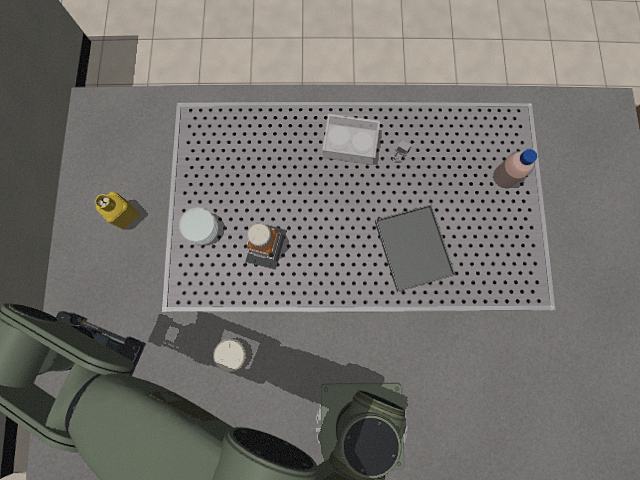

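View pics/wrist0.png

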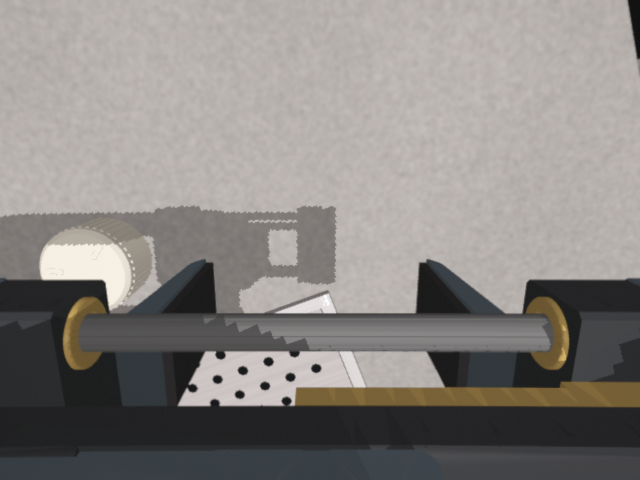

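```bash
python3 - <<'E'
import cv2
import numpy as np
a=cv2.imread('pics/side0.png')[190:270,260:360];b=cv2.imread('pics/top0.png')[205:275,225:305]
a=cv2.resize(a,(600,480),interpolation=cv2.INTER_CUBIC);cv2.imwrite('pics/c1.png',a)
b=cv2.resize(b,(640,560),interpolation=cv2.INTER_CUBIC);cv2.imwrite('pics/c2.png',b)
E
```

```text
(no output)
```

View pics/c1.png

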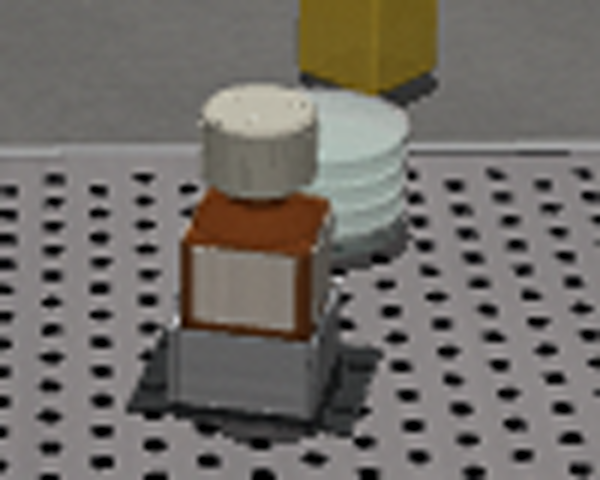

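View pics/c2.png

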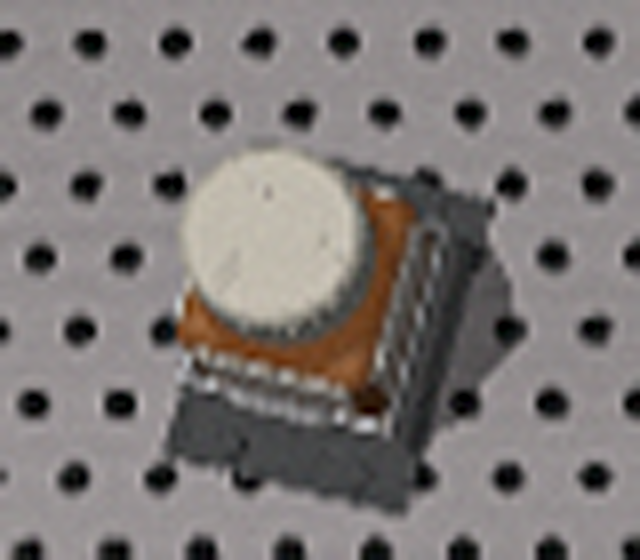

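```bash
python3 - <<'E'
from h import *
s=sensors.state()
F=grab_frame('side');T=grab_frame('top')
pt=[225+272/8-.45,205+236/8-.45];ps=[260+260/6-.4,190+111/6-.4]
print(tri([ray(F,ps),ray(T,pt)]))
for z in(145,150,155,160): print(z,atz(T,pt,z),atz(F,ps,z))
# clamp footplate corners in top at z ~3 : guess
for p in [(165,455),(408,512),(490,205)]: print(atz(T,[225+p[0]/8,205+p[1]/8],5))
# tray corners (top rim 18)
print(T['tvec'],ray(T,[320,240])[0],ray(F,[320,240])[0])
E
```

```text
(array([461.15718009, 248.25095701, 157.0700172 ]), [np.float64(0.6446704758630151), np.float64(0.6446704758628922)])
145 [463.12758075 249.88247748 145.        ] [463.38991182 274.55940744 145.        ]
150 [462.03826853 249.18733262 150.        ] [462.73303743 263.79776811 150.        ]
155 [460.94895632 248.49218775 155.        ] [462.07616305 253.03612878 155.        ]
160 [459.8596441  247.79704289 160.        ] [461.41928866 242.27448945 160.        ]
[416.99993102 302.12488423   5.        ]
[397.64027152 219.93004853   5.        ]
[503.11792165 193.91495674   5.        ]
[  99.0013113   477.98405174 1114.5071978 ] [ 235.66357952  104.72626817 1189.0716519 ] [  384.48148128 -1018.20537399   745.63561962]
```

```bash
python3 - <<'E'
import cv2
b=cv2.imread('pics/top0.png')[195:300,365:465]
cv2.imwrite('pics/c3.png',cv2.resize(b,(600,630),interpolation=cv2.INTER_CUBIC)[:600])
E
```

```text
(no output)
```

View pics/c3.png

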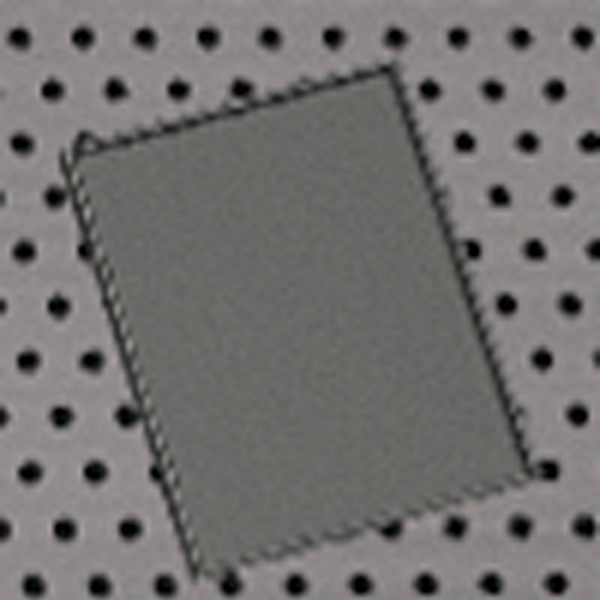

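Emit:
play_rows([
  [0.018,-0.02,0.005,-0.05,1],
  [0.036,-0.04,0.01,-0.1,1],
  [0.054,-0.06,0.015,-0.15,1],
  [0.072,-0.08,0.02,-0.2,1],
  [0.09,-0.1,0.025,-0.25,1],
  [0.108,-0.12,0.03,-0.3,1],
  [0.126,-0.14,0.036,-0.35,1],
  [0.144,-0.16,0.036,-0.4,1],
])

```text
time_s: 2.27
ee_pos: [350.8, 376.4, 251.3]
ee_rot: [90.2, 89.8, 46.2]
force: [0.2, 0.4, -0.2]
gripper_width: 91.3
```

Emit:
play_rows([
  [0.02,-0.022,0,-0.05,1],
  [0.04,-0.044,0,-0.1,1],
  [0.06,-0.066,0,-0.15,1],
  [0.08,-0.088,0,-0.2,1],
  [0.1,-0.11,0,-0.25,1],
  [0.11,-0.125,0,-0.3,1],
  [0.113,-0.128,0,-0.3,1],
  [0.113,-0.128,0,-0.3,1],
])

```text
time_s: 2.93
ee_pos: [463.3, 248.2, 249.9]
ee_rot: [163.7, 90.0, 102.6]
force: [-0.4, -0.1, 0.2]
gripper_width: 91.4
```

```bash
cat > w.py <<'E'
from h import *
import sys
s=sensors.state(); f=grab_frame('wrist'); cv2.imwrite(f'pics/{sys.argv[1]}.png',f['img'])
print(s['time_s'],s['ee_pos'],s['ee_rot'],s['qpos'].round(1),s['force'],s['gripper_width'])
A=R.from_euler('xyz',s['ee_rot'],degrees=True).as_matrix(); print(A.round(3))
for l in ['cap_center','cap_top','bottle_mouth']:
    for k in finder.spot_point(f,l)[:3]: print(l,np.round(k['point'],1),round(k['conf'],2), atz(f,k['point'],{'cap_center':137}.get(l,154),s).round(1))
E
python3 w.py w1
```

```text
2.9333 [463.25442246 248.21928844 249.92989246] [163.74271269  89.98616659 102.59741178] [26.9 12.6 92.4  0.  75.  -1.9] [-0.39092883 -0.08284914  0.24027725] 91.39344831712086
[[-0.     0.876  0.483]
 [ 0.     0.483 -0.876]
 [-1.     0.    -0.   ]]
cap_center [312.8 234.5] 0.81 [462.1 248.  137. ]
```

View pics/w1.png

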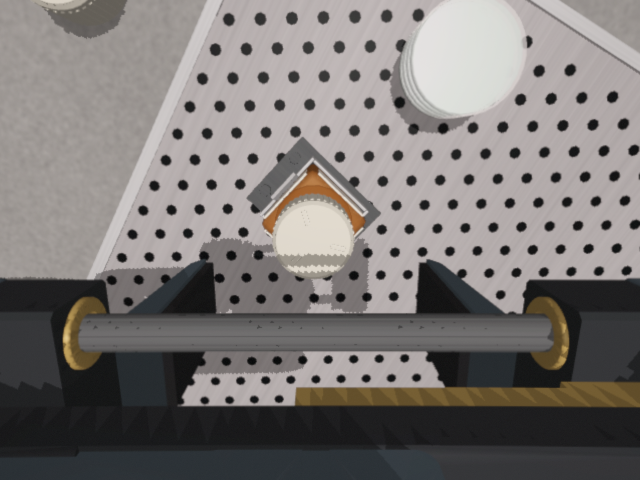

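```bash
cat > fit.py <<'E'
from h import *
import sys
img=cv2.imread(sys.argv[1]); x0,y0,x1,y1=map(int,sys.argv[2:6])
c=img[y0:y1,x0:x1]
cv2.imwrite('pics/crop.png',cv2.resize(c,None,fx=5,fy=5,interpolation=cv2.INTER_CUBIC))
E
python3 fit.py pics/w1.png 255 180 375 290
```

```text
(no output)
```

View pics/crop.png

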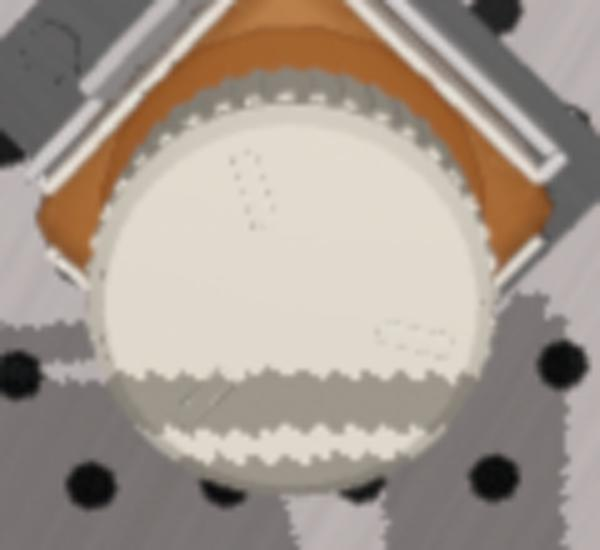

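```bash
python3 - <<'E'
from h import *
s=sensors.state(); f=grab_frame('wrist');t=grab_frame('top');g=grab_frame('side')
rs=[ray(f,[313,238],s),ray(t,[258.6,234.1]),ray(g,[302.9,208.1])]
for z in (148,152,156): print(atz(f,[313,238],z,s))
print(tri(rs),tri(rs[:2]),tri([rs[0],rs[2]]))
E
```

```text
[460.98015109 249.87952935 148.        ]
[460.51852732 250.76790277 152.        ]
[460.05690354 251.65627618 156.        ]
(array([460.90640573, 250.03012829, 155.59848567]), [np.float64(1.6822834233012498), np.float64(1.7339260742760183), np.float64(1.1620520593229096)]) (array([461.72356862, 249.57270696, 147.61483236]), [np.float64(0.7222617503370381), np.float64(0.7222617503370761)]) (array([461.00230071, 251.53767299, 155.59621727]), [np.float64(0.8928925083405088), np.float64(0.8928925083405478)])
```

Emit:
play_rows([
  [-0.002,0.0015,-0.01,0,1],
  [-0.002,0.0015,-0.03,0,1],
  [-0.002,0.0015,-0.05,0,1],
  [-0.002,0.0015,-0.06,0,1],
  [-0.002,0.0015,-0.07,0,1],
  [-0.002,0.0015,-0.08,0,1],
  [-0.002,0.0015,-0.08,0,1],
  [-0.002,0.0015,-0.08,0,1],
])

```text
time_s: 3.95
ee_pos: [460.7, 250.5, 169.8]
ee_rot: [-93.9, 90.0, -154.9]
force: [-0.2, 0.7, 0.7]
gripper_width: 91.5
```

```bash
python3 w.py w2
```

```text
3.95 [460.69313327 250.54910316 169.82316868] [ -93.87589047   89.98443166 -154.93648505] [ 27.3  15.7 100.2   0.   64.2  -1.7] [-0.1652574   0.73066255  0.70100801] 91.50728251620833
[[-0.     0.875  0.484]
 [-0.     0.484 -0.875]
 [-1.    -0.    -0.   ]]
cap_center [315.3 279.9] 0.84 [463.9 246.3 137. ]
cap_top [315.4 289.7] 0.67 [463.4 247.3 154. ]
```

View pics/w2.png

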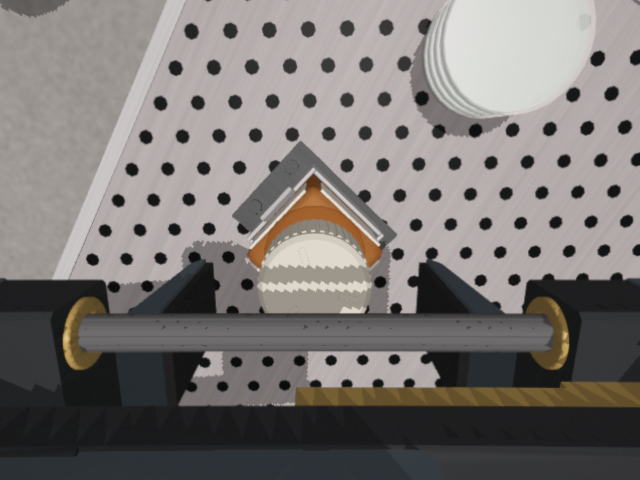

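```bash
python3 - <<'E'
from h import *
s=sensors.state(); f=grab_frame('wrist'); print(f['cx'],f['cy'])
for L,Rr,v in((258,371,285),(258.5,370.5,287)):
    o,d=ray(f,[(L+Rr)/2,v],s); print(o+d*f['fx']*56/(Rr-L))
for z in(150,154): print(atz(f,[314.5,287],z,s))
E
python3 fit.py pics/w2.png 250 210 380 320
```

```text
315.59785910752805 240.39804471371477
[462.75915201 248.86946884 153.37362047]
[463.53112334 247.46616894 151.94995042]
[463.89172669 246.80877229 150.        ]
[463.15200871 248.15731254 154.        ]
```

View pics/crop.png

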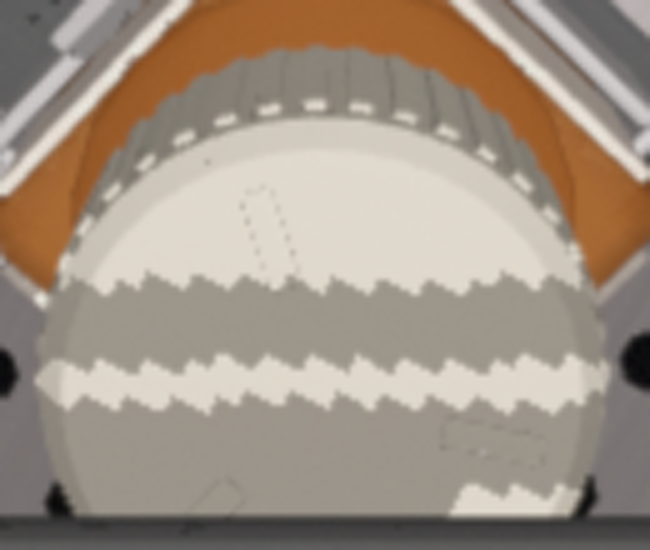

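Emit:
play_rows([
  [0.001,-0.001,-0.008,0,1],
  [0.001,-0.001,-0.018,0,1],
  [0.001,-0.001,-0.028,0,1],
  [0.001,-0.001,-0.034,0,1],
  [0.001,-0.001,-0.039,0,1],
  [0.001,-0.001,-0.042,0,1],
  [0.001,-0.001,-0.044,0,1],
  [0.001,-0.001,-0.044,0,1],
], squeeze=45)

```text
time_s: 4.87
ee_pos: [461.5, 249.4, 125.5]
ee_rot: [-92.0, 90.0, -153.1]
force: [-0.4, 0.9, 0.5]
gripper_width: 90.8
```

Emit:
play_rows([
  [0,0,0,0,0.8],
  [0,0,0,0,0.7],
  [0,0,0,0,0.64],
  [0,0,0,0,0.5],
  [0,0,0,0,0.4],
  [0,0,0,0,0.3],
  [0,0,0,0,0.3],
  [0,0,0,0,0.3],
])

```text
time_s: 5.53
ee_pos: [461.2, 249.2, 126.1]
ee_rot: [-87.5, 89.9, -148.6]
force: [-1.2, -1.1, 3.7]
gripper_width: 55.1
```

```bash
python3 w.py w3; python3 -c "
from h import *
f=grab_frame('side');cv2.imwrite('pics/s3.png',cv2.resize(f['img'][170:270,250:370],(720,600),interpolation=cv2.INTER_CUBIC));print(sensors.state()['force'],sensors.state()['ee_pos'])"
```

```text
5.5333 [461.19628609 249.18811699 126.05557306] [ -87.54751427   89.94330815 -148.61273427] [ 27.1  18.  103.8  -0.   58.2  -1.8] [-1.22952551 -1.06377774  3.66431719] 55.14797602035549
[[-0.001  0.875  0.484]
 [-0.001  0.484 -0.875]
 [-1.    -0.001  0.   ]]
cap_center [316.5 310.1] 0.83 [463.8 247.2 137. ]
bottle_mouth [506.1  38.4] 0.16 [467.7 365.9 154. ]
[-1.65951867 -1.9654696   3.64344   ] [461.55504961 249.38844408 126.07240277]
```

View pics/s3.png

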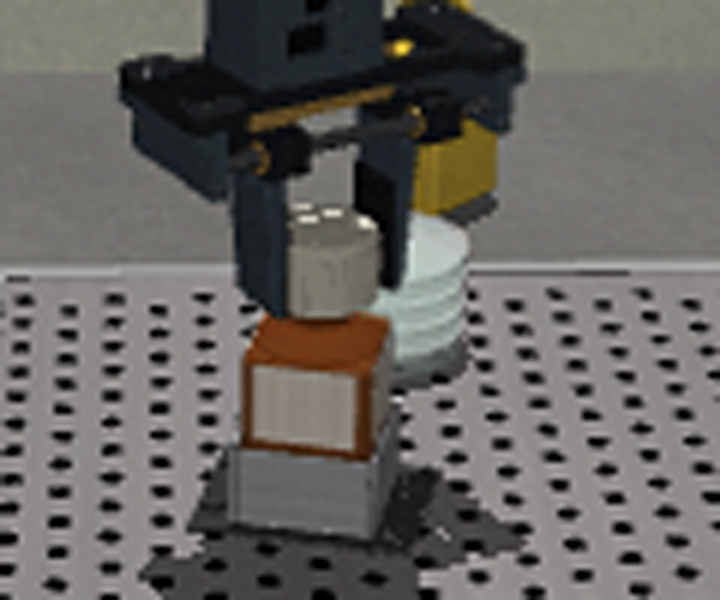

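View pics/w3.png

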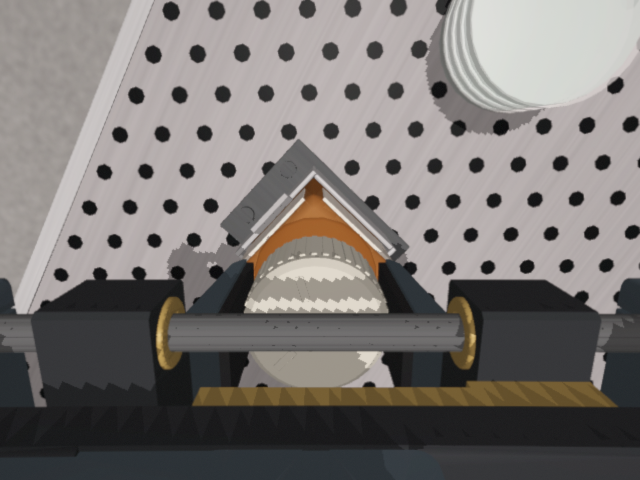

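Emit:
play_rows([
  [0,0,-0.001,0,0.3],
  [0,0,-0.002,0,0.3],
  [0,0,-0.003,0,0.3],
  [0,0,-0.004,0,0.3],
  [0,0,-0.0045,0,0.3],
  [0,0,-0.0045,0,0.3],
  [0,0,-0.0045,0,0.3],
  [0,0,-0.0045,0,0.3],
])

```text
time_s: 6.45
ee_pos: [461.6, 249.4, 122.1]
ee_rot: [56.6, 90.0, -4.4]
force: [-3.3, -1.3, 9.0]
gripper_width: 55.3
```

Emit:
play_rows([
  [0,0,0,0.05,0.3],
  [0,0,0,0.12,0.3],
  [0,0,0,0.2,0.3],
  [0,0,0,0.28,0.3],
  [0,0,0,0.36,0.3],
  [0,0,0,0.44,0.3],
  [0,0,0,0.52,0.3],
  [0,0,0,0.6,0.3],
])

```text
time_s: 7.12
ee_pos: [461.9, 250.0, 122.3]
ee_rot: [84.6, 89.9, 58.2]
force: [-2.8, -1.0, 7.2]
gripper_width: 55.2
```

```bash
python3 w.py w4;python3 -c "
from h import *
print(sensors.state()['torque'],sensors.state()['force'])"
```

```text
7.1167 [461.89116692 250.00785137 122.26045269] [84.64874343 89.90531515 58.1579276 ] [ 2.71e+01  1.83e+01  1.04e+02  1.00e-01  5.76e+01 -3.64e+01] [-2.79441235 -0.97465485  7.24498413] 55.223971653912805
[[ 0.001  0.446  0.895]
 [ 0.001  0.895 -0.446]
 [-1.     0.002  0.   ]]
cap_center [316.1 309.9] 0.76 [463.4 249.6 137. ]
cap_top [566.7 183.6] 0.64 [452.9 350.1 154. ]
[-0.2048634   0.58302321  0.01132173] [-2.42880451 -0.66596391  6.61276513]
```

View pics/w4.png

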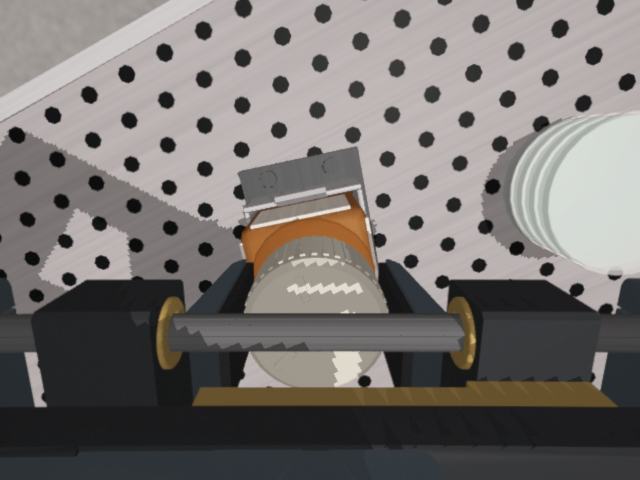

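Emit:
play_rows([
  [0,0,-0.0007,0,0.3],
  [0,0,-0.0007,0.06,0.3],
  [0,0,-0.0007,0.14,0.3],
  [0,0,-0.0007,0.22,0.3],
  [0,0,-0.0007,0.3,0.3],
  [0,0,-0.0007,0.38,0.3],
  [0,0,-0.0007,0.45,0.3],
  [0,0,-0.0007,0.45,0.3],
])

```text
time_s: 7.98
ee_pos: [462.1, 250.1, 121.7]
ee_rot: [47.8, 89.9, 47.0]
force: [-3.6, -0.3, 8.7]
gripper_width: 55.4
```

```bash
python3 w.py w5;python3 -c "
from h import *
print(sensors.state()['torque'],sensors.state()['force'])
for n in ('w3','w5'):
  a=cv2.imread(f'pics/{n}.png')[230:400,230:400]
  a=cv2.createCLAHE(4,(4,4)).apply(cv2.cvtColor(a,cv2.COLOR_BGR2GRAY))
  cv2.imwrite(f'pics/{n}c.png',cv2.resize(a,(400,400),interpolation=cv2.INTER_CUBIC))
cv2.imwrite('pics/w35.png',np.hstack([cv2.imread('pics/w3c.png'),cv2.imread('pics/w5c.png')]))
"
```

```text
7.9833 [462.12038243 250.07994007 121.73999761] [47.75707315 89.87952183 46.97909448] [ 27.1  18.3 104.1   0.   57.5 -62.1] [-3.59247883 -0.25281115  8.66888784] 55.419298672328914
[[ 0.001  0.014  1.   ]
 [ 0.002  1.    -0.014]
 [-1.     0.002  0.001]]
cap_center [315.2 310.9] 0.81 [463.7 249.2 137. ]
[-0.15538802  0.56674009  0.08646607] [-2.99706249 -0.23605467  8.07540951]
```

View pics/w35.png

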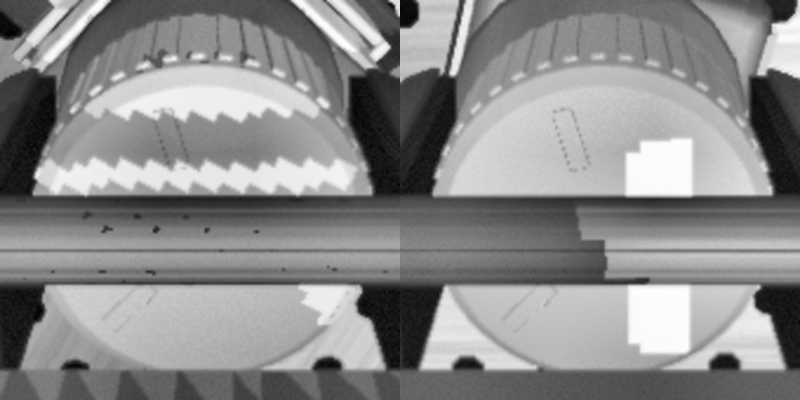

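Emit:
play_rows([
  [0,0,0.001,0,0.3],
  [0,0,0.003,0,0.3],
  [0,0,0.005,0,0.3],
  [0,0,0.008,0,0.3],
  [0,0,0.011,0,0.3],
  [0,0,0.014,0,0.3],
  [0,0,0.016,0,0.3],
  [0,0,0.016,0,0.3],
])

```text
time_s: 8.85
ee_pos: [462.1, 249.6, 137.1]
ee_rot: [27.6, 89.9, 26.7]
force: [-0.1, 0.5, -0.2]
gripper_width: 55.3
```

```bash
python3 -c "
from h import *
f=grab_frame('side');cv2.imwrite('pics/s6.png',cv2.resize(f['img'][170:270,250:370],(720,600),interpolation=cv2.INTER_CUBIC));print(sensors.state()['force'],sensors.state()['ee_pos'])"
```

```text
[ 0.22067833  0.03770049 -0.89059408] [461.89830077 249.50728491 136.87699222]
```

View pics/s6.png

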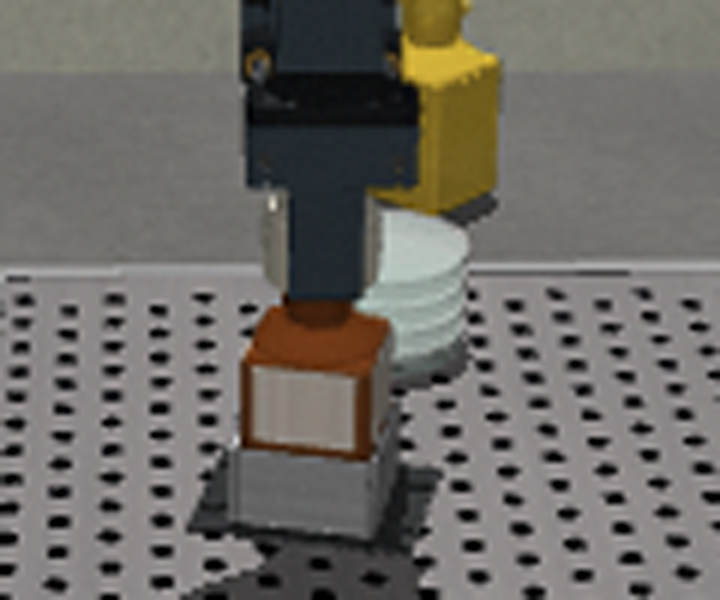

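The side view shows more neck under the cap, and the bottle is still seated in its clamp. I'll raise it clear.

Emit:
play_rows([
  [0,0,0.006,0,0.3],
  [0,0,0.014,0,0.3],
  [0,0,0.022,0,0.3],
  [0,0,0.032,0,0.3],
  [0,0,0.042,0,0.3],
  [0,0,0.052,0,0.3],
  [0,0,0.06,0,0.3],
  [0,0,0.064,0,0.3],
])

```text
time_s: 9.57
ee_pos: [462.3, 249.8, 202.6]
ee_rot: [30.4, 89.8, 29.4]
force: [-0.1, 0.3, 0.2]
gripper_width: 55.1
```

```bash
python3 -c "
from h import *
f=grab_frame('side');cv2.imwrite('pics/s7.png',cv2.resize(f['img'][130:380,230:470],(768,800),interpolation=cv2.INTER_CUBIC)[:600]);print(sensors.state()['force'],sensors.state()['ee_pos'])
t=grab_frame('top');cv2.imwrite('pics/t7.png',t['img'])
for q in ([365+65/6,195+152/6],[365+395/6,195+68/6],[365+535/6,195+475/6],[365+198/6,195+578/6]): print(atz(t,q,20))
for n,F in (('s',f),('t',t)):
  for k in finder.spot_point(F,'tray')+finder.spot_point(F,'bottle_mouth'): print(n,k,atz(F,k['point'],4))
"
```

```text
[-0.20879696  0.27240775 -0.30783738] [462.41574507 249.86619937 202.72615172]
[528.12426588 -49.76552308  20.        ]
[ 567.61696929 -202.02667842   20.        ]
[ 380.74506413 -254.51331736   20.        ]
[ 335.92785676 -102.92008909   20.        ]
s {'point': [310.0, 339.2], 'conf': 0.74} [ 459.12080747 -138.73359079    4.        ]
s {'point': [325.5, 166.1], 'conf': 0.96} [ 604.59180862 1012.39686451    4.        ]
s {'point': [301.4, 210.3], 'conf': 0.87} [475.45976225 559.64224657   4.        ]
t {'point': [411.9, 247.3], 'conf': 0.8} [ 456.53524059 -148.12838393    4.        ]
t {'point': [100.6, 202.1], 'conf': 0.71} [585.85672389 715.5004718    4.        ]
```

View pics/s7.png

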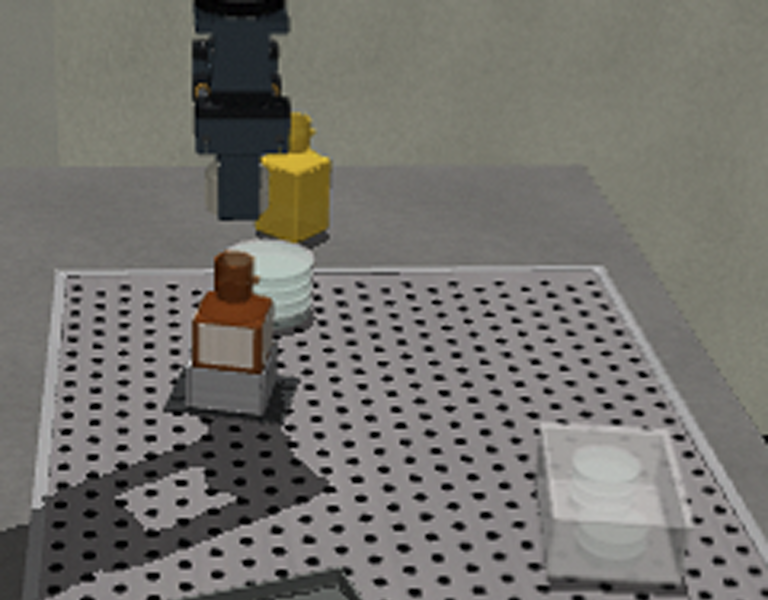

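View pics/t7.png

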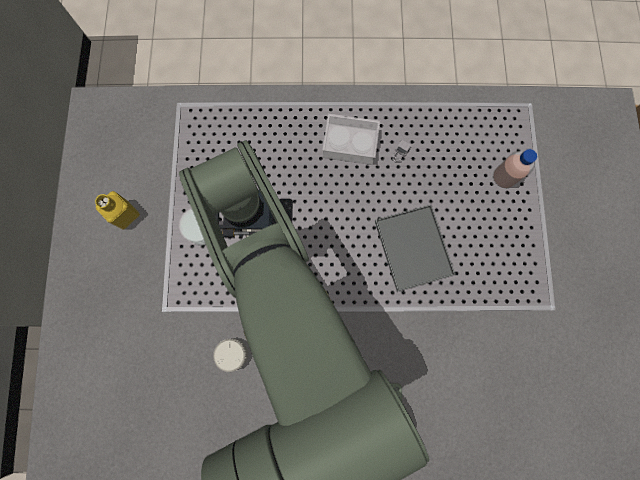

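Emit:
play_rows([
  [-0.0003,-0.015,0,-0.06,0.3],
  [-0.001,-0.038,0,-0.14,0.3],
  [-0.0015,-0.065,0,-0.22,0.3],
  [-0.002,-0.092,0,-0.3,0.3],
  [-0.003,-0.119,0,-0.38,0.3],
  [-0.0035,-0.146,0,-0.46,0.3],
  [-0.004,-0.173,0,-0.54,0.3],
  [-0.0045,-0.2,0,-0.62,0.3],
])

```text
time_s: 10.53
ee_pos: [456.6, 48.2, 200.3]
ee_rot: [-140.4, 89.9, -177.1]
force: [1.1, 0.7, -0.1]
gripper_width: 55.4
```

Emit:
play_rows([
  [-0.0005,-0.027,0,-0.08,0.3],
  [-0.001,-0.054,0,-0.16,0.3],
  [-0.0015,-0.081,0,-0.24,0.3],
  [-0.002,-0.108,0,-0.32,0.3],
  [-0.003,-0.135,0,-0.4,0.3],
  [-0.0035,-0.16,0,-0.48,0.3],
  [-0.004,-0.182,0,-0.56,0.3],
  [-0.0045,-0.196,0,-0.64,0.3],
])

```text
time_s: 11.2
ee_pos: [452.3, -148.5, 200.2]
ee_rot: [-87.1, 89.9, -160.5]
force: [-0.4, 0.3, -0.5]
gripper_width: 55.6
```

Emit:
play_rows([
  [0,-0.006,0,-0.04,0.3],
  [0,-0.006,-0.015,-0.04,0.3],
  [0,-0.006,-0.035,-0.04,0.3],
  [0,-0.006,-0.06,-0.04,0.3],
  [0,-0.006,-0.085,-0.04,0.3],
  [0,-0.006,-0.105,-0.04,0.3],
  [0,-0.006,-0.115,-0.04,0.3],
  [0,-0.006,-0.12,-0.04,0.3],
])

```text
time_s: 11.87
ee_pos: [451.2, -152.0, 78.6]
ee_rot: [-125.0, 89.7, 159.6]
force: [-1.1, 0.8, -0.3]
gripper_width: 54.9
```

```bash
python3 w.py w8; python3 -c "
from h import *
f=grab_frame('side');cv2.imwrite('pics/s8.png',cv2.resize(f['img'][200:400,200:440],(720,600),interpolation=cv2.INTER_CUBIC));print(sensors.state()['force'],sensors.state()['ee_pos'])"
```

```text
11.8667 [ 451.19432041 -152.03181406   78.61635198] [-125.00159137   89.74401889  159.6051973 ] [-20.   17.4 113.2   0.   49.6 -34.6] [-1.06747065  0.75560153 -0.26211582] 54.94938084003302
[[-0.004  0.968  0.252]
 [ 0.002  0.252 -0.968]
 [-1.    -0.004 -0.003]]
cap_center [317.8 310.6] 0.93 [ 448.6 -133.8  137. ]
[ 0.57117525  0.2123953  -0.53355231] [ 453.38403964 -152.78990553   81.57627103]
```

View pics/s8.png

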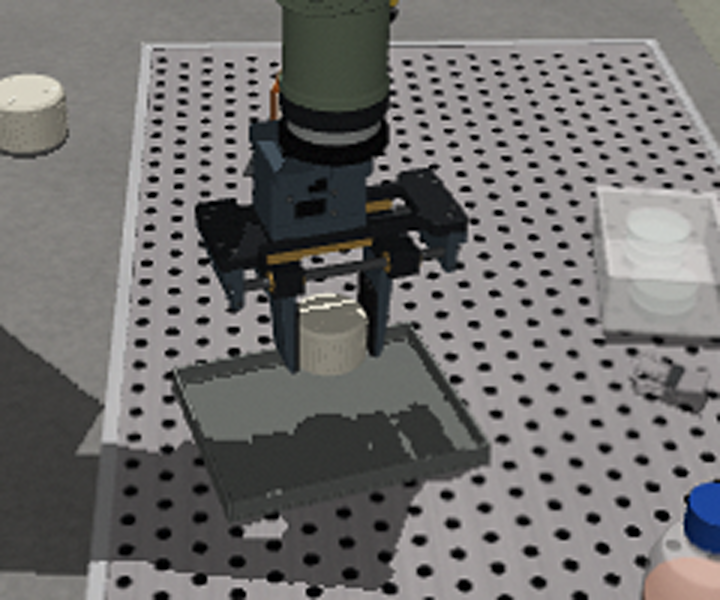

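View pics/w8.png

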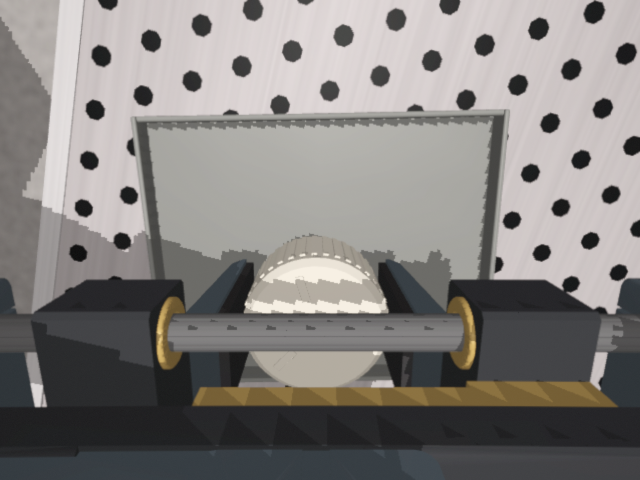

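Emit:
play_rows([
  [0,0,-0.01,0,0.3],
  [0,0,-0.022,0,0.3],
  [0,0,-0.034,0,0.3],
  [0,0,-0.042,0,0.3],
  [0,0,-0.048,0,0.3],
  [0,0,-0.052,0,0.3],
  [0,0,-0.054,0,0.3],
  [0,0,-0.054,0,0.3],
])

```text
time_s: 12.78
ee_pos: [452.8, -152.6, 26.7]
ee_rot: [92.5, 90.0, 17.1]
force: [-0.0, 0.6, -0.2]
gripper_width: 55.3
```

```bash
python3 -c "
from h import *
f=grab_frame('side');cv2.imwrite('pics/s9.png',cv2.resize(f['img'][280:380,250:370],(720,600),interpolation=cv2.INTER_CUBIC));print(sensors.state()['force'],sensors.state()['ee_pos'])"
```

```text
[ 3.30026868e-01 -3.12598187e-04 -9.12266000e-01] [ 452.91773269 -152.64032652   26.99081151]
```

View pics/s9.png

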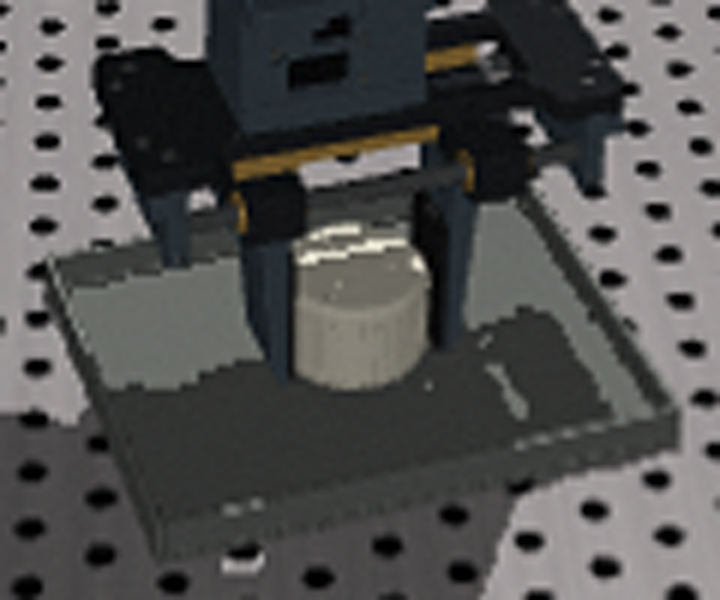

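Emit:
play_rows([
  [0,0,-0.001,0,0.3],
  [0,0,-0.002,0,0.3],
  [0,0,-0.003,0,0.3],
  [0,0,-0.004,0,0.3],
  [0,0,-0.005,0,0.3],
  [0,0,-0.006,0,0.3],
  [0,0,-0.006,0,0.3],
  [0,0,-0.006,0,0.3],
])

```text
time_s: 13.5
ee_pos: [452.6, -152.5, 20.7]
ee_rot: [-151.5, 90.0, 133.1]
force: [-0.2, -1.2, -0.6]
gripper_width: 55.1
```

Emit:
play_rows([
  [0,0,-0.0005,0,0.3],
  [0,0,-0.001,0,0.3],
  [0,0,-0.0015,0,0.3],
  [0,0,-0.002,0,0.3],
  [0,0,-0.0025,0,0.3],
  [0,0,-0.003,0,0.3],
  [0,0,-0.003,0,0.3],
  [0,0,-0.003,0,0.3],
])

```text
time_s: 14.17
ee_pos: [452.6, -152.5, 17.7]
ee_rot: [-158.9, 90.0, 125.7]
force: [-0.3, -0.4, -1.0]
gripper_width: 55.5
```

Emit:
play_rows([
  [0,0,-0.0005,0,0.3],
  [0,0,-0.001,0,0.3],
  [0,0,-0.0015,0,0.3],
  [0,0,-0.002,0,0.3],
  [0,0,-0.002,0,0.3],
  [0,0,-0.002,0,0.3],
  [0,0,-0.002,0,0.3],
  [0,0,-0.002,0,0.3],
])

```text
time_s: 14.83
ee_pos: [452.7, -152.5, 15.8]
ee_rot: [81.5, 90.0, 6.1]
force: [-0.2, 0.3, -0.5]
gripper_width: 55.3
```

```bash
python3 -c "
from h import *
f=grab_frame('side');cv2.imwrite('pics/s10.png',cv2.resize(f['img'][280:380,250:370],(720,600),interpolation=cv2.INTER_CUBIC));print(sensors.state()['force'],sensors.state()['ee_pos'])"
```

```text
[ 0.34018028 -0.97794614 -0.87729422] [ 452.69118461 -152.53717184   15.8017486 ]
```

View pics/s10.png

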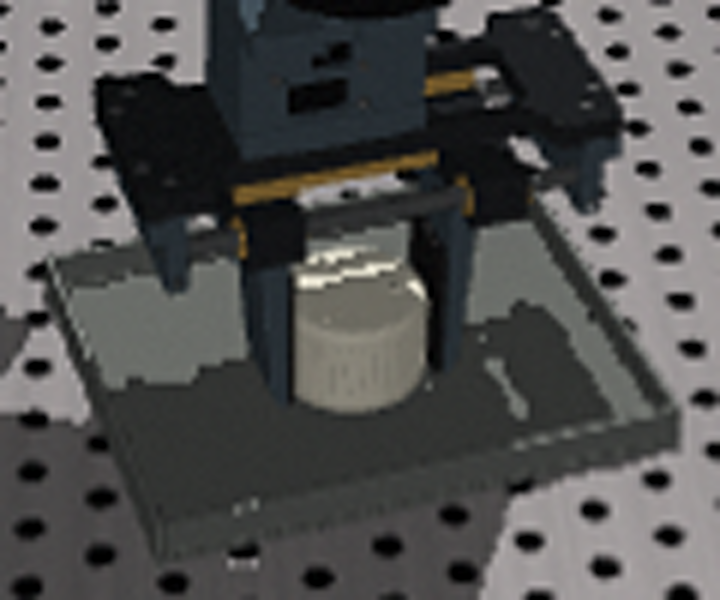

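Emit:
play_rows([
  [0,0,-0.0005,0,0.3],
  [0,0,-0.001,0,0.3],
  [0,0,-0.0015,0,0.3],
  [0,0,-0.002,0,0.3],
  [0,0,-0.002,0,0.3],
  [0,0,-0.002,0,0.3],
  [0,0,-0.002,0,0.3],
  [0,0,-0.002,0,0.3],
])

```text
time_s: 15.55
ee_pos: [452.7, -152.5, 14.0]
ee_rot: [73.2, 90.0, -2.2]
force: [-1.5, 1.0, 4.9]
gripper_width: 55.1
```

Emit:
play_rows([
  [0,0,-0.0003,0,0.3],
  [0,0,-0.0006,0,0.3],
  [0,0,-0.0009,0,0.3],
  [0,0,-0.0012,0,0.3],
  [0,0,-0.0015,0,0.3],
  [0,0,-0.0015,0,0.3],
  [0,0,-0.0015,0,0.3],
  [0,0,-0.0015,0,0.3],
])

```text
time_s: 16.22
ee_pos: [452.7, -152.5, 13.9]
ee_rot: [58.7, 90.0, -16.7]
force: [-4.2, 1.7, 18.9]
gripper_width: 55.1
```

Emit:
play_rows([
  [0,0,0.0005,0,0.3],
  [0,0,0.001,0,0.3],
  [0,0,0.0013,0,0.3],
  [0,0,0.0013,0,0.3],
  [0,0,0.0013,0,0.62],
  [0,0,0.0013,0,0.7],
  [0,0,0.0013,0,0.8],
  [0,0,0.0013,0,0.8],
])

```text
time_s: 16.88
ee_pos: [452.8, -152.6, 13.3]
ee_rot: [90.3, 90.0, 14.9]
force: [0.2, 0.5, 0.9]
gripper_width: 72.1
```

```bash
python3 w.py w11;python3 -c "
from h import *
f=grab_frame('side');cv2.imwrite('pics/s11.png',cv2.resize(f['img'][280:380,250:370],(720,600),interpolation=cv2.INTER_CUBIC));print(sensors.state()['force'],sensors.state()['ee_pos'])"
```

```text
16.8833 [ 452.77671288 -152.57741332   13.33028664] [90.29830766 89.99238489 14.90491646] [-20.   22.9 117.3   0.   39.8 -34.6] [0.19246395 0.48759161 0.86899421] 72.09048725335606
[[ 0.     0.968  0.252]
 [ 0.     0.252 -0.968]
 [-1.     0.    -0.   ]]
cap_center [314.  314.2] 0.62 [ 441.8 -106.3  137. ]
[-0.68285043 -0.08973952  0.43954948] [ 452.59511739 -152.51679952   13.40474668]
```

View pics/s11.png

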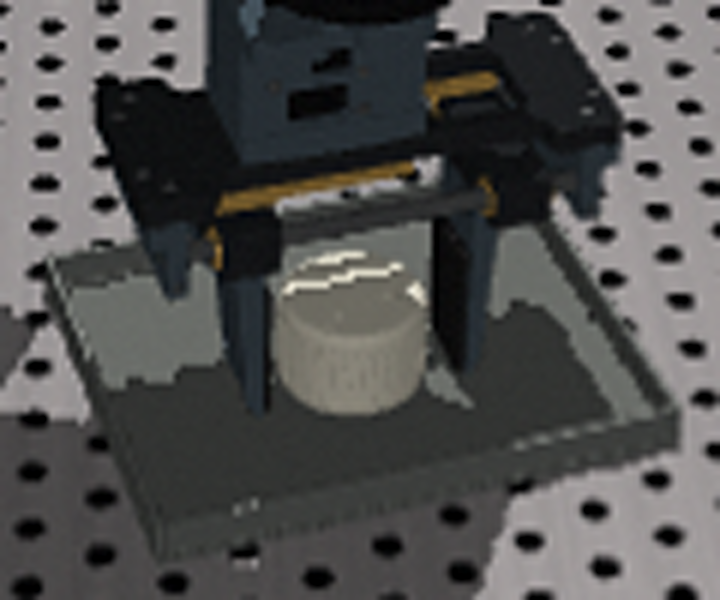

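View pics/w11.png

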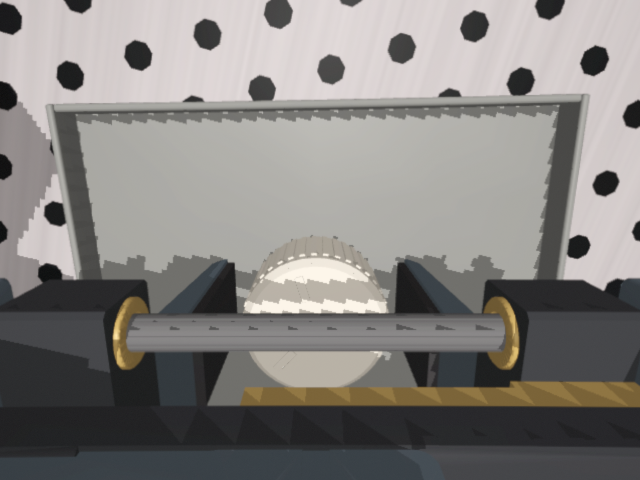

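The fingers are off the cap and it stands flat in the tray. Next I'll raise the arm straight up.

Emit:
play_rows([
  [0,0,0.005,0,0.8],
  [0,0,0.015,0,0.8],
  [0,0,0.035,0,0.8],
  [0,0,0.06,0,0.8],
  [0,0,0.09,0,0.8],
  [0,0,0.12,0,0.8],
  [0,0,0.145,0,0.8],
  [0,0,0.15,0,0.8],
])

```text
time_s: 17.8
ee_pos: [455.1, -153.4, 168.3]
ee_rot: [56.1, 89.5, -19.3]
force: [0.8, -0.0, -0.2]
gripper_width: 72.9
```

Emit:
play_rows([
  [0,0,0.005,0,0.8],
  [0,0,0.015,0,0.8],
  [0,0,0.03,0,0.8],
  [0,0,0.04,0,0.8],
  [0,0,0.045,0,0.8],
  [0,0,0.045,0,0.8],
  [0,0,0.045,0,0.8],
  [0,0,0.045,0,0.8],
])

```text
time_s: 18.47
ee_pos: [452.2, -152.3, 207.7]
ee_rot: [-126.4, 89.9, 158.2]
force: [-0.2, 0.4, -0.1]
gripper_width: 73.1
```

```bash
python3 w.py w12;python3 -c "
from h import *
f=grab_frame('side');cv2.imwrite('pics/s12.png',f['img']);print(sensors.state()['force'],sensors.state()['ee_pos'])
f=grab_frame('top');cv2.imwrite('pics/t12.png',f['img'])"
```

```text
18.4667 [ 452.1616713  -152.3368557   207.66797394] [-126.40320418   89.89346882  158.20690656] [-20.    9.8 102.3   0.   68.  -34.6] [-0.23117102  0.42125646 -0.13474862] 73.1002842570102
[[-0.002  0.968  0.252]
 [ 0.001  0.252 -0.968]
 [-1.    -0.001 -0.001]]
cap_center [317.5 218.4] 0.71 [ 449.1 -131.5  137. ]
cap_top [316.9 219.4] 0.97 [ 448.  -128.8  154. ]
[-0.64686045  0.31155315 -0.02679348] [ 452.480821   -152.46426527  208.1621967 ]
```

View pics/s12.png

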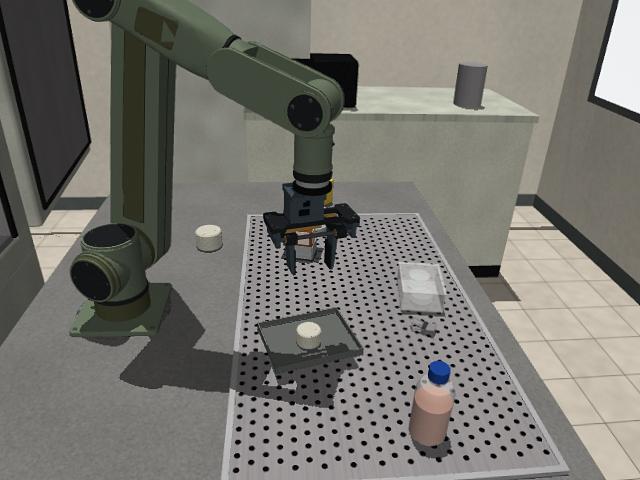

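View pics/w12.png

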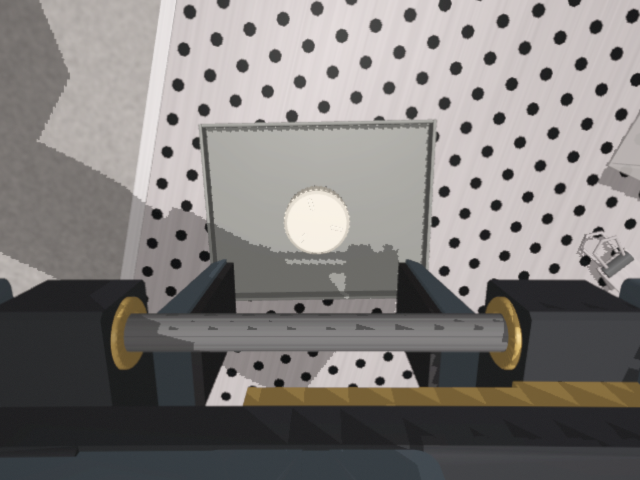

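View pics/t12.png

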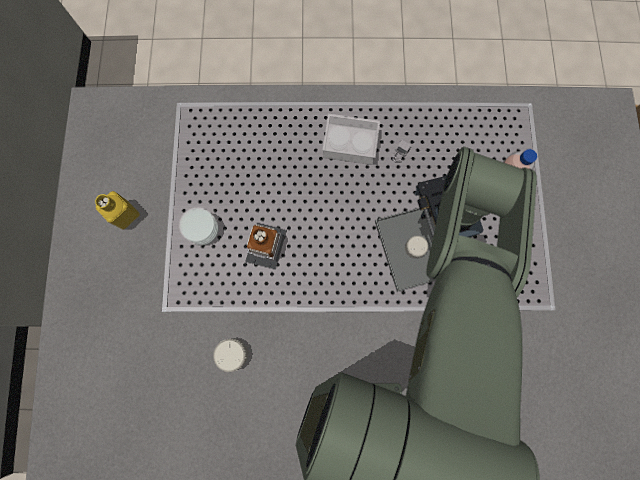

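Cap is flat and top up at the tray's middle: wrist (317,220), side (309,335). The bottle stands open in its clamp (top view 263,240), and the other things show where they were. Handing in.

```bash
python3 -c "
from h import *
print(job_done())"
```

```text
the job is handed in; nothing more can be done
None
```

I opened the bottle and set its cap down in the tray, and handed the job in at about 18.6 s of the 48 s allowed. No verdict was reported.

- **Press and turn:** I gripped the cap at 45 N and pressed it about 4 to 5 mm. The spring pushed back with 7 to 9 N. I then turned it 60 degrees counter-clockwise. Wrist pictures before and after show the same marks on the cap in the same place between the fingers, so it did not slip.
- **Lift:** The cap came straight off with almost no pull, and the bottle stayed in its clamp.
- **Setting down:** I lowered the cap until the force rose, which peaked at 19 N against the tray floor. I then eased off, opened the fingers and raised the arm clear.

In the last pictures the cap lies flat and top up at the middle of the tray, and the open bottle stands in its clamp. The other things on the shelf show where they were, though the arm hid most of the round bottle from above; the side picture shows it in place. The fingers touch nothing.

Two measurements disagreed:
- **Cap height:** the cameras put the cap's top anywhere from 148 to 157 mm, so I judged the press and the set-down by force and relative travel.
- **Cap position:** two wrist views differed by about 2.5 mm sideways, so I aimed between them.

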